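# Bolt the lid of the specimen chest

## Robot

A 6-joint arm with a two-finger parallel gripper is mounted at the origin on the work surface. World frame = base frame: x ahead of the robot, y to its left, z up, the work surface at z = 0. Lengths are in m, angles in degrees, forces in N, time in s.
With the tool pointing down it reaches from about 0.325 to 0.85 m from the base axis. Payload 15.5 kg.
Tool frame: the origin (TCP) lies at the very end of the fingers, on their centre line; the grasp point (between the pads) lies arm.grip_depth behind it (arm.grip_depth is the distance from the TCP to the grasp point, in m); z points along the fingers, y is the direction in which the jaws open and shut (so a half turn about z gives the same grasp; the last joint's range is limited). The gripper opens to 91 mm and grips with 3 to 60 N. Pads are 32 mm wide; open, the fingers measure 118 mm over their backs; the gripper's body (76 mm by 178 mm) begins 60 mm behind the grasp point.
Start: joints at [-5.472, 28.281, 77.091, -0, 74.628, -5.472], TCP at [0.625, 0, 0.214] pointing down, gripper open.
Joint ranges: [-166.48, 166.48], [-47.26, 123.95], [12.59, 153.08], [-70.14, 250.14], [6.76, 159.57], [-176.63, 176.63]. Speed limits (degrees/s): [108.29, 108.29, 147.25, 172.46, 172.46, 172.46].

## Interface

Orientations are given as a 3x3 rotation matrix whose columns are the frame's x, y, z axes.
In Python, from rig import arm gives the robot as it stands. Calls block until the motion is done:
- arm.move_to(position, orientation): joint-space move of the TCP to a pose.
- arm.move_l(position, orientation=None, feed=0.15): straight line of the TCP; orientation=None keeps the orientation; feed is the mean speed in m/s.
- arm.move_joints(angles): joint-space move.
- arm.grip(opening): finger opening in m; the grip force is fixed at half the most; returns when the fingers have stopped.
- arm.sleep(seconds).
- arm.solve_ik(position, orientation): joint angles nearest the present ones, or None.
- arm.snapshot(name): name is "scene" or "side" or "wrist"; returns the picture (420x560x3 uint8, red, green, blue); there is no depth.
- arm.get_calibration(name): a dict with "intrinsics" (3x3 intrinsics, pixels), "k1" (the pictures are not rectified: a ray, as slopes to the right and down, at radius r is drawn at 1 + k1 r^2 times it, then the intrinsics apply), "cam_to_world" (4x4, takes a point from camera to world coordinates). Camera axes: x right, y down, z forward; pixel columns grow to the right and rows downward; lengths in m; the calibration is good to about 2 mm. A picture is of the moment at which its call begins: read the wrist's pose just before it. get_calibration takes no time and is no camera call; for the wrist camera it gives the pose at the moment of the call.
A pose or a line that the arm cannot do raises arm.Unreachable and nothing moves.
- arm.sign_off(): hands the job in, once; it reports no verdict.
Readings, each from a call of its own:
- arm.current_t(): time.
- arm.current_joint_positions(): joint angles.
- arm.current_dq(): joint speeds.
- arm.current_tau(): joint torques, N m.
- arm.current_ee_pos(): TCP position.
- arm.current_tool_rot(): TCP orientation.
- arm.current_force(): force on the tool from outside, world axes, zero at the start.
- arm.current_torque(): the same for the moment, N m.
- arm.current_width(): finger opening in m.
Only numpy, scipy, OpenCV 4.12 (cv2) and the standard library are available. Lean on these libraries where they do the work, as an engineer would, in place of code of your own. Each camera call takes 0.05 s, during which the arm holds its last target.

## Task

Lock the specimen chest: push its sprung bolt across by the red ball handle, against the spring, until the handle can drop into the notch of the blue rail, then turn it fully down there and let go, so that the bolt stays locked. The notch is not always at the same place: try the handle gently on the rail as you slide and never force it against the rail, and leave the things around and on the chest undisturbed.

Things in the scene. Friction and masses are not known exactly. Their poses are not given: they have to be found in the camera images.
- chest: White specimen chest with an orange band, fixed to the bench, 200 mm (its x) by 260 mm (its y) by 110 mm high. Origin: centre of its underside; x to its back, y along the bolt (the way it must be pushed), z up. The bolt, a 12 mm steel rod along y, lies 28 mm above the lid, 30 mm behind the front (-x) edge, and locks through a steel block, the keeper, 28 mm wide, up to z = 148 mm, at y = 68 mm.
- bolt_axis (a point): Point on the bolt's axis where the handle's stem sits when the bolt is drawn back; at (-70, -45, 138) mm in the chest's frame, fixed to it. A blue notch plate carries the bolt: along its front side stands a rail with one notch, a gap 14 mm long in y with a yellow sill at its foot, through which the 10 mm square stem passes down. Guides up to z = 148 mm. Over 25 N between handle and plate damages it.
- rail (a point): Point on the rail's top edge (rail 4 mm thick, along y, before and beyond the notch), fixed at (-90, -45, 162) mm in the chest's frame. Anywhere but at the notch the rail blocks the turning handle (touching at 0.48 rad, about 0.51 leaned on, below 0.55 forced); a push on the ball then bears on the rail with twice its force. There is no stop along the slide at the notch.
- search_end (a point): Point on the bolt's axis where the stem is at 60 mm of travel, at (-70, 15, 138) mm in the chest's frame, fixed to it. The notch plate was set by hand, different each time: the stem meets the notch's far (+y) side at 31 to 60 mm of travel. Not measured: to be felt (try the handle lightly, slide on a little, try again) or seen. The stem goes down anywhere from there to 4 mm before it.
- grip: Red ball handle on a steel stem. Origin: centre of the ball (22 mm diameter), 60 mm from the bolt's axis; z points out along the stem (square, 10 mm), y along the chest's y. While upright its origin is 198 mm above the bench. It turns only about the bolt's axis and slides with the bolt.
- bolt (a joint): Travel of the bolt along the chest's y, in m: 0 is drawn back (handle at y = -45 mm in the chest's frame), growing as it is pushed across. A spring pushes it back to 0 with about 3 N at 0, rising by 0.06 N per mm; friction adds about 1 N. When the handle is down in the notch, the spring rests it on the notch's near side, so that it stays 27 to 56 mm across.
- handle (a joint): Turn of the handle about the bolt's axis, in rad: 0 is straight up, positive swings the ball to the chest's front (-x) and down; 1.53 is fully down (level, over the chest's front edge), where it meets a firm stop inside the bolt. Ball centre in the chest's frame: x = -70 - 60 sin(turn), y = -45 + travel, z = 138 + 60 cos(turn), mm. Friction (0.07 N m) holds it where left.
- tube_rack: Black tube rack, 80 x 150 x 50 mm, with four purple-capped tubes up to 96 mm high, loose on the bench beyond the chest's +y end. Origin: centre of its underside. To be left alone.
- jar: White jar with yellow lid, 72 mm diameter, 85 mm high, loose on the bench beyond the chest's -y end. Origin: centre of its underside. To be left alone.
- tape_roll: Tan roll of tape, 84 mm outer diameter, 22 mm high, lying loose on the chest's lid behind the bolt. Origin: centre of its underside. To be left alone.
- stamp: Black rubber stamp, 34 x 58 x 50 mm, standing loose on the chest's top behind the bolt, nearer the +y end. Origin: centre of its underside. To be left alone.

How it is judged:
By the outcome, as a careful person would: the job done as asked, in the order asked, and still so for the second after the job is handed in, with the robot touching nothing.
It also fails if it takes over 67 s, if anything falls off the work surface, if the arm or the gripper's body presses on something with over 40 N, if the wrist force passes 120 N, or if a joint passes its speed limit or range.

## Working session

There is one attempt and no reset: what is moved stays moved. The work goes in short steps, each a Python script; the robot and the scene stay as the last script left them, time stands still between calls to the robot, and variables do not carry over. Pictures are saved under pics/ and viewed, and the job is handed in when it is done.

```bash
ls; mkdir -p pics; python3 - <<'E'
from rig import arm
import cv2,numpy as np
for n in ["scene","side","wrist"]:
    c=arm.get_calibration(n); im=arm.snapshot(n)
    cv2.imwrite(f"pics/{n}0.png",im[:,:,::-1])
    print(n,c)
print(arm.grip_depth,arm.current_t(),arm.current_force(),arm.current_width())
E
```

```text
pics
scene {'intrinsics': array([[386.69354745,   0.        , 279.2783355 ],
       [  0.        , 386.69354745, 209.08304106],
       [  0.        ,   0.        ,   1.        ]]), 'k1': -0.1130008060339866, 'cam_to_world': array([[-0.18827296,  0.76121474, -0.62056862,  1.18411564],
       [ 0.98204824,  0.13845306, -0.12810932,  0.16924868],
       [-0.01159908, -0.63354785, -0.77361656,  0.85043314],
       [ 0.        ,  0.        ,  0.        ,  1.        ]])}
side {'intrinsics': array([[515.75192965,   0.        , 283.75950715],
       [  0.        , 515.75192965, 203.20739801],
       [  0.        ,   0.        ,   1.        ]]), 'k1': -0.10237104334339327, 'cam_to_world': array([[-0.96493662, -0.20584342,  0.16286747,  0.43265125],
       [-0.2620477 ,  0.71974392, -0.64288389,  0.73988296],
       [ 0.01511055, -0.66302125, -0.74844805,  0.97722329],
       [ 0.        ,  0.        ,  0.        ,  1.        ]])}
wrist {'intrinsics': array([[314.27216359,   0.        , 280.64927381],
       [  0.        , 314.27216359, 205.97475073],
       [  0.        ,   0.        ,   1.        ]]), 'k1': -0.06610707057995227, 'cam_to_world': array([[ 9.99999923e-01,  3.20240827e-04,  2.26469345e-04,
         6.24799612e-01],
       [ 3.65965316e-04, -9.69523969e-01, -2.44996205e-01,
         6.79850931e-02],
       [ 1.41109671e-04,  2.44996269e-01, -9.69524011e-01,
         3.84244288e-01],
       [ 0.00000000e+00,  0.00000000e+00,  0.00000000e+00,
         1.00000000e+00]])}
0.0188 0.15 [-0.52195187  0.65786175  1.29595896] 0.09135011408694815
```

View pics/scene0.png

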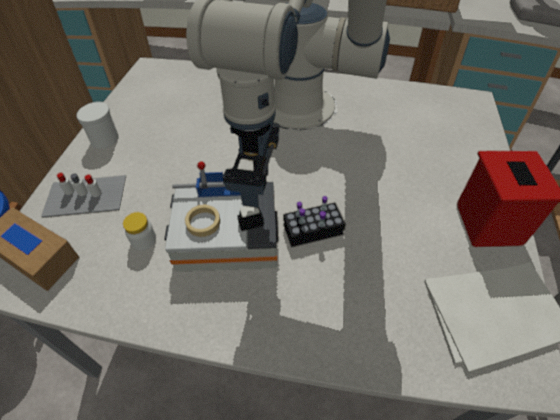

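View pics/side0.png

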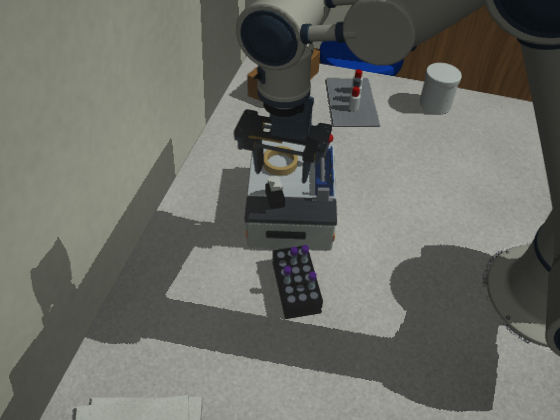

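View pics/wrist0.png

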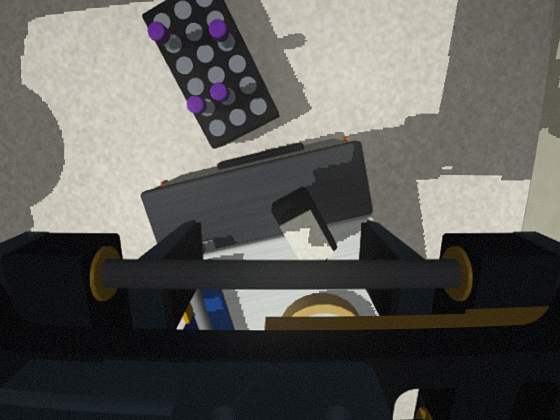

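```bash
cat > h.py <<'E'
import numpy as np,cv2
def ray(c,uv):
    K=c["intrinsics"];k=c["k1"]
    d=np.array([(uv[0]-K[0,2])/K[0,0],(uv[1]-K[1,2])/K[1,1]]);u=d.copy()
    for _ in range(30): u=d/(1+k*(u@u))
    T=c["cam_to_world"]; r=T[:3,:3]@np.array([u[0],u[1],1.]); return T[:3,3],r/np.linalg.norm(r)
def onz(c,uv,z):
    o,r=ray(c,uv); return o+r*(z-o[2])/r[2]
def proj(c,p):
    T=c["cam_to_world"];q=T[:3,:3].T@(np.asarray(p)-T[:3,3]);u=q[:2]/q[2];u=u*(1+c["k1"]*(u@u));K=c["intrinsics"]
    return np.array([K[0,0]*u[0]+K[0,2],K[1,1]*u[1]+K[1,2]])
def tri(*rs):
    A=0;b=0
    for o,r in rs:
        M=np.eye(3)-np.outer(r,r);A=A+M;b=b+M@o
    return np.linalg.solve(A,b)
E
python3 - <<'E'
from rig import arm
from h import *
c=arm.get_calibration("scene");w=arm.get_calibration("wrist")
print("ball",onz(c,(201,165),.198))
for p in [(170,185),(276,183),(276,262),(170,262)]: print(onz(c,p,.11))
print("wrist",onz(w,(142,192),.11),onz(w,(360,142),.11), onz(w,(186,318),.13))
print(arm.current_tool_rot())
im=cv2.imread("pics/scene0.png"); cv2.imwrite("pics/sz.png",cv2.resize(im[140:280,90:290],None,fx=4,fy=4,interpolation=cv2.INTER_CUBIC)[:600,:800])
E
```

```text
ball [ 0.55880734 -0.15204768  0.198     ]
[ 0.56101259 -0.25348551  0.11      ]
[0.50490066 0.02153627 0.11      ]
[0.74128641 0.0681615  0.11      ]
[ 0.78595462 -0.1670259   0.11      ]
wrist [0.49985713 0.01162456 0.11      ] [0.69332645 0.05556507 0.11      ] [ 0.53671643 -0.10405139  0.13      ]
[[-1.17788243e-05  9.99999639e-01 -8.49831752e-04]
 [ 9.99999997e-01  1.18433577e-05  7.59316517e-05]
 [ 7.59416892e-05 -8.49830855e-04 -9.99999636e-01]]
```

View pics/sz.png

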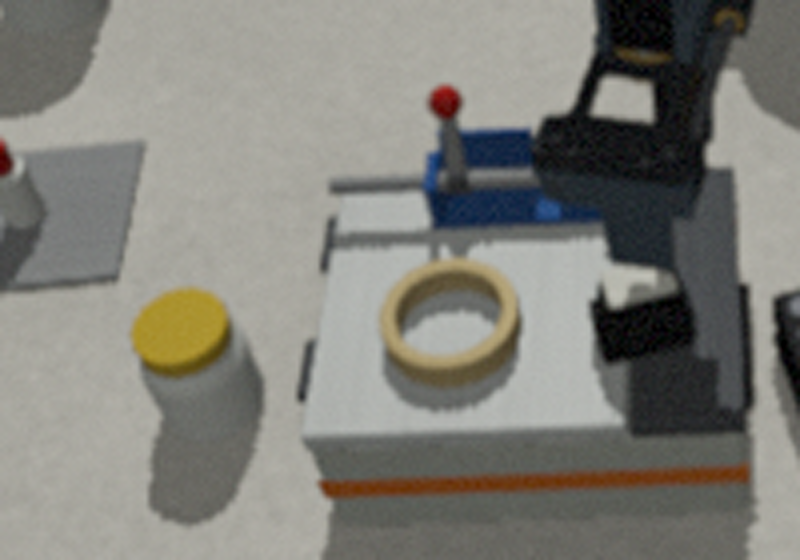

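```bash
cat >> h.py <<'E'
def Rt(yaw,tilt=0.0):
    # tool y along -/+ chest y, z down; tool x toward chest front (-x)
    cx=np.array([np.cos(yaw),np.sin(yaw),0]);cy=np.array([-np.sin(yaw),np.cos(yaw),0])
    z=np.array([0,0,-1.]); x=-cx; y=np.cross(z,x)
    return np.stack([x,y,z],1)
E
python3 - <<'E'
from rig import arm
from h import *
R=Rt(np.radians(12)); print(R)
print(arm.solve_ik([.595,-.098,.29],R))
arm.move_to([.595,-.098,.29],R)
np.save("Tw.npy",0)
import pickle
cs={}
for n in ["wrist","scene","side"]:
    cs[n]=arm.get_calibration(n); im=arm.snapshot(n); cv2.imwrite(f"pics/{n}1.png",im[:,:,::-1])
pickle.dump(cs,open("c1.pkl","wb"))
print(arm.current_t(),cs["wrist"]["cam_to_world"],arm.current_force())
E
```

```text
[[-0.9781476  -0.20791169  0.        ]
 [-0.20791169  0.9781476   0.        ]
 [-0.          0.         -1.        ]]
[-1.50251495e+01  2.29521312e+01  7.39889208e+01 -2.54444375e-14
  8.30589480e+01 -1.17025150e+02]
2.0667 [[-2.07554239e-01  9.48355915e-01  2.39879755e-01  5.27949179e-01]
 [ 9.78223027e-01  2.01460986e-01  4.99317607e-02 -1.12593810e-01]
 [-9.73331301e-04  2.45019449e-01 -9.69517675e-01  4.60694977e-01]
 [ 0.00000000e+00  0.00000000e+00  0.00000000e+00  1.00000000e+00]] [-0.38886863 -0.16956059 -0.30332444]
```

View pics/wrist1.png

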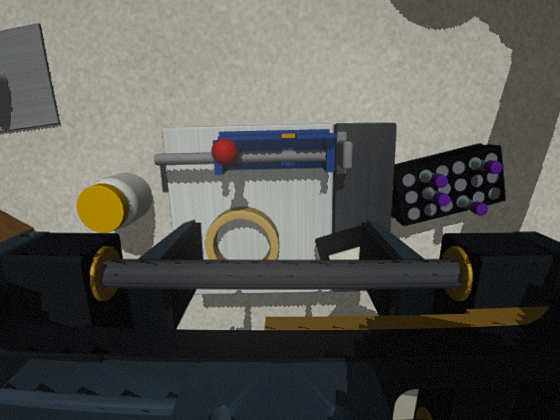

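View pics/scene1.png

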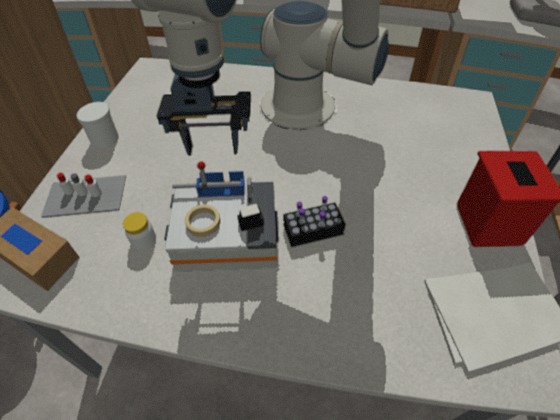

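```bash
python3 - <<'E'
from h import *
import pickle
cs=pickle.load(open("c1.pkl","rb"))
im=cv2.imread("pics/wrist1.png"); cv2.imwrite("pics/wz.png",cv2.resize(im[110:210,150:410],None,fx=3,fy=3,interpolation=cv2.INTER_CUBIC))
hsv=cv2.cvtColor(im,cv2.COLOR_BGR2HSV)
def cen(im,lo,hi,roi):
    hsv=cv2.cvtColor(im,cv2.COLOR_BGR2HSV); m=cv2.inRange(hsv,lo,hi)
    z=np.zeros_like(m);x0,y0,x1,y1=roi;z[y0:y1,x0:x1]=m[y0:y1,x0:x1]
    n,l,s,c=cv2.connectedComponentsWithStats(z)
    i=1+np.argmax(s[1:,4]); return c[i],s[i]
rs=[]
for n,roi in [("wrist",(190,120,260,180)),("scene",(190,155,215,180)),("side",(320,120,345,150))]:
    I=cv2.imread(f"pics/{n}1.png")
    h=cv2.cvtColor(I,cv2.COLOR_BGR2HSV);
    # red wraps hue
    I2=I.copy()
    m=((h[...,0]<8)|(h[...,0]>172))&(h[...,1]>120)
    z=np.zeros(m.shape,np.uint8);x0,y0,x1,y1=roi;z[y0:y1,x0:x1]=m[y0:y1,x0:x1]
    k,l,s,c=cv2.connectedComponentsWithStats(z)
    if k<2: print(n,"none");continue
    i=1+np.argmax(s[1:,4]); print(n,c[i],s[i],onz(cs[n],c[i],.198)); rs.append((n,ray(cs[n],c[i])))
print("tri",tri(*[r for n,r in rs]), tri(*[r for n,r in rs if n!="side"]))
c,s=cen(im,(18,120,90),(40,255,255),(260,120,320,150)); print("sill",c,s)
b=cv2.inRange(hsv,(100,120,30),(130,255,255)); n,l,s,c=cv2.connectedComponentsWithStats(b);print(s[s[:,4]>40])
E
```

```text
wrist [223.98189135 150.80080483] [212 139  25  25 497] [ 0.55655596 -0.15481048  0.198     ]
scene [200.84090909 165.25      ] [198 162   7   8  44] [ 0.55970644 -0.15215638  0.198     ]
side [328.45762712 137.44067797] [325 134   8   8  59] [ 0.55658222 -0.15141799  0.198     ]
tri [ 0.55685844 -0.15452633  0.19508735] [ 0.55666712 -0.15457613  0.19472789]
sill [288.  135.5] [282 134  13   4  52]
[[     0      0    560    420 233184]
 [   218    129    119     43   1271]
 [   282    142     24      8     61]
 [   214    162      9     12     77]
 [   261    163     19      6     48]
 [   280    162     42      6    166]]
```

View pics/wz.png

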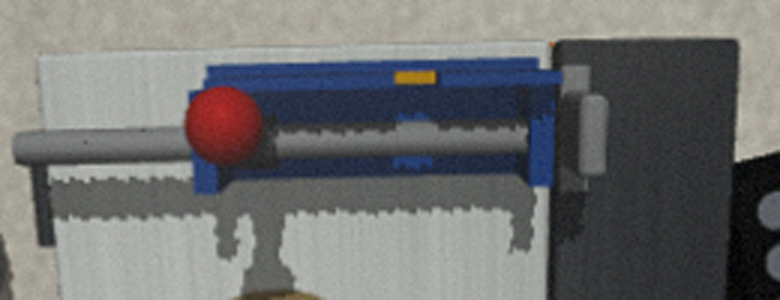

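```bash
python3 - <<'E'
from h import *
import pickle
w=pickle.load(open("c1.pkl","rb"))["wrist"]
im=cv2.imread("pics/wrist1.png"); g=cv2.cvtColor(im,cv2.COLOR_BGR2GRAY).astype(int)
a=onz(w,(162.7,128.3),.11);b=onz(w,(395.5,123.3),.11);print(a,b,np.linalg.norm(b-a),np.degrees(np.arctan2(-(b-a)[0],(b-a)[1])))
# rail top far/front edge: blue rows per column
hsv=cv2.cvtColor(im,cv2.COLOR_BGR2HSV); m=cv2.inRange(hsv,(100,100,60),(130,255,255))
P=[]
for u in range(222,330,4):
    v=np.where(m[120:142,u])[0]
    if len(v):
        P.append(onz(w,(u,120+v[0]-.5),.162)[:2])
P=np.array(P);k=np.polyfit(P[:,1],P[:,0],1);print("rail yaw",np.degrees(np.arctan(-k[0])),np.std(P[:,0]-np.polyval(k,P[:,1])))
# bolt: edges by hand
p,q=onz(w,(156,158.5),.138),onz(w,(322,154.5),.138);print("bolt yaw",np.degrees(np.arctan2(-(q-p)[0],(q-p)[1])))
ball=onz(w,(224.0,150.8),.198)
for yaw in np.radians([11,11.5,12,12.5,13]):
    cx=np.array([np.cos(yaw),np.sin(yaw),0]);cy=np.array([-np.sin(yaw),np.cos(yaw),0])
    O=ball+.07*cx+.045*cy
    f=lambda p:np.round([(p-O)@cx*1e3,(p-O)@cy*1e3],1)
    print(np.degrees(yaw),O[:2],f(a),f(b),"sill",f(onz(w,(281.5,135.5),.132)),f(onz(w,(295,135.5),.132)),"rail",f(onz(w,(230,130),.162)),f(onz(w,(320,130),.162)))
print(w["cam_to_world"][:3,3])
for r in range(131,141): print(r,[tuple(int(t) for t in im[r,u]) for u in range(278,300,2)])
E
```

```text
[ 0.55558346 -0.23945696  0.11      ] [0.49746143 0.00891222 0.11      ] 0.2550792416274315 13.171037685016664
rail yaw 13.327268020028866 0.00028045554775612885
bolt yaw 13.191089955064637
11.0 [ 0.61667973 -0.09726598] [ -87.1 -127.9] [-96.8 127. ] sill [-81.4   2.6] [-81.7  16.4] rail [-86.5 -45.4] [-87.9  38.2]
11.5 [ 0.61617541 -0.09674347] [ -87.8 -127.8] [-95.3 127.2] sill [-81.    2.7] [-81.1  16.5] rail [-86.5 -45.3] [-87.2  38.3]
12.000000000000002 [ 0.61566654 -0.09622537] [ -88.5 -127.6] [-93.8 127.4] sill [-80.6   2.8] [-80.6  16.6] rail [-86.5 -45.1] [-86.4  38.5]
12.5 [ 0.61515317 -0.09571174] [ -89.3 -127.4] [-92.3 127.6] sill [-80.2   2.9] [-80.   16.7] rail [-86.5 -45. ] [-85.7  38.6]
13.0 [ 0.61463534 -0.09520261] [ -90.  -127.3] [-90.8 127.8] sill [-79.7   3. ] [-79.5  16.8] rail [-86.5 -44.8] [-85.   38.7]
[ 0.52794918 -0.11259381  0.46069498]
131 [(114, 66, 46), (114, 63, 43), (111, 59, 41), (113, 59, 39), (114, 67, 42), (114, 60, 37), (112, 63, 38), (114, 65, 37), (113, 63, 39), (116, 62, 38), (114, 67, 46)]
132 [(112, 64, 44), (112, 66, 39), (115, 63, 43), (11
[... 761 characters left out ...]
(26, 126, 167), (61, 41, 36), (116, 64, 47)]
137 [(115, 66, 47), (114, 64, 47), (43, 106, 134), (42, 111, 143), (39, 112, 145), (33, 106, 140), (41, 111, 145), (39, 105, 139), (41, 106, 139), (62, 43, 34), (118, 72, 48)]
138 [(107, 63, 44), (110, 61, 36), (68, 60, 57), (61, 54, 55), (67, 60, 59), (63, 58, 57), (66, 61, 56), (65, 51, 38), (70, 49, 45), (67, 47, 37), (104, 62, 43)]
139 [(86, 58, 45), (85, 53, 35), (75, 47, 39), (72, 48, 33), (72, 49, 34), (72, 47, 36), (66, 45, 35), (73, 45, 38), (73, 52, 42), (69, 47, 40), (79, 54, 42)]
140 [(66, 45, 38), (70, 50, 43), (63, 42, 32), (67, 46, 38), (76, 54, 44), (74, 53, 41), (65, 42, 36), (65, 47, 37), (68, 48, 40), (69, 47, 42), (65, 48, 37)]
```

```bash
python3 - <<'E'
from h import *
import pickle
w=pickle.load(open("c1.pkl","rb"))["wrist"]
yaw=np.radians(13.2);cx=np.array([np.cos(yaw),np.sin(yaw),0]);cy=np.array([-np.sin(yaw),np.cos(yaw),0])
f=lambda p:np.round([p@cx*1e3,p@cy*1e3],1)
im=cv2.imread("pics/wrist1.png")
for u in (170,190,200,300,320):
    print(u,[int(x) for x in cv2.cvtColor(im,cv2.COLOR_BGR2GRAY)[146:172,u]])
for uv in [(183,158.7),(285,156),(237,158)]: print("bolt",f(onz(w,uv,.138)))
for z in (.198,.197,.195): print("ball",z,f(onz(w,(224,150.8),z)))
for v in (129,130.5): print("rail",f(onz(w,(250,v),.162)))
print("chest front",f(onz(w,(250,126.3),.11)),"ends",f(onz(w,(162.7,128.3),.11)),f(onz(w,(395.5,123.3),.11)))
print("sill",f(onz(w,(281.5,135.5),.132)),f(onz(w,(295.3,135.5),.132)))
cv2.imwrite("pics/wz2.png",cv2.resize(im[118:170,195:345],None,fx=5.3,fy=5.3,interpolation=cv2.INTER_CUBIC))
s=cv2.imread("pics/side1.png");cv2.imwrite("pics/sz2.png",cv2.resize(s[110:250,240:350],None,fx=4.2,fy=4.2,interpolation=cv2.INTER_CUBIC))
E
```

```text
170 [169, 167, 168, 166, 168, 168, 171, 129, 119, 125, 125, 123, 119, 121, 104, 89, 77, 61, 68, 140, 168, 167, 165, 156, 92, 89]
190 [168, 169, 169, 174, 166, 176, 167, 110, 118, 121, 126, 125, 118, 114, 95, 81, 74, 65, 110, 178, 175, 175, 180, 159, 98, 99]
200 [174, 174, 174, 171, 169, 168, 144, 110, 120, 129, 129, 128, 123, 115, 92, 85, 67, 72, 132, 170, 167, 168, 149, 99, 100, 97]
300 [50, 49, 46, 41, 58, 62, 80, 124, 122, 119, 113, 103, 91, 77, 69, 50, 43, 42, 44, 49, 45, 48, 75, 94, 97, 88]
320 [43, 48, 43, 44, 52, 58, 57, 85, 115, 113, 109, 102, 93, 73, 62, 38, 45, 43, 40, 46, 48, 53, 82, 92, 94, 93]
bolt [ 517.6 -331.6]
bolt [ 517.4 -226.7]
bolt [ 518.3 -275.8]
ball 0.198 [ 506.5 -277.8]
ball 0.197 [ 506.6 -278. ]
ball 0.195 [ 506.7 -278.3]
rail [ 489.5 -258.9]
rail [ 490.9 -259. ]
chest front [ 486.9 -263.8] ends [ 486.2 -360. ] [ 486.4 -104.9]
sill [ 496.9 -229.8] [ 497.2 -215.7]
```

View pics/wz2.png

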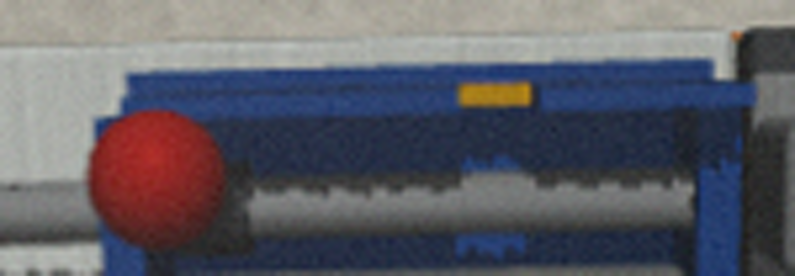

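View pics/sz2.png

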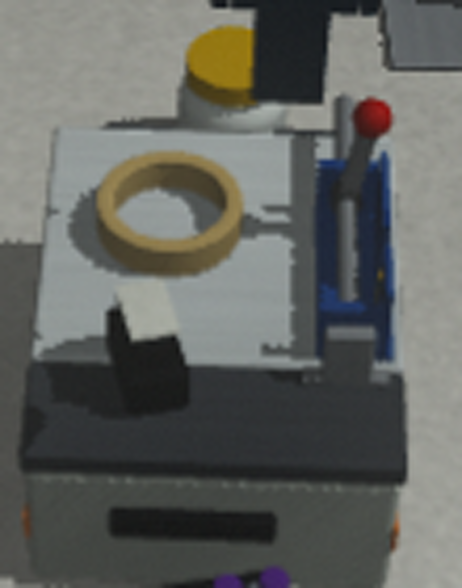

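```bash
cat >> h.py <<'E'
YAW=np.radians(13.2);CX=np.array([np.cos(YAW),np.sin(YAW),0]);CY=np.array([-np.sin(YAW),np.cos(YAW),0])
A0,B0,Z0=.5175,-.278,.138   # bolt axis a, stem b at travel 0
DEP=.015
def tcp(th,tr,L=.060): return CX*(A0-L*np.sin(th))+CY*(B0+tr)+np.array([0,0,Z0+L*np.cos(th)-DEP])
def fr(F,th):  # tangential (along +turn), along CY, radial outward
    F=np.asarray(F);t=-CX*np.cos(th)-np.array([0,0,1.])*np.sin(th);r=-CX*np.sin(th)+np.array([0,0,1.])*np.cos(th)
    return np.round([F@t,F@CY,F@r],2)
def state(arm,th,base=0):
    p=arm.current_ee_pos();return round(arm.current_t(),2),np.round(fr(arm.current_force()-base,th),2),np.round([p@CX*1e3,(p@CY-B0)*1e3,p[2]*1e3],1)
E
python3 - <<'E'
from rig import arm
from h import *
R=Rt(YAW); p=tcp(.184,.0005); print(p)
arm.move_to(p+[0,0,.05],R)
arm.grip(.06)
arm.move_l(p,R,feed=.06)
arm.sleep(.2)
b=np.array(arm.current_force());np.save("base.npy",b);print(b)
print(state(arm,.184,b))
c=arm.get_calibration("wrist")
for n in ["wrist","scene"]: cv2.imwrite(f"pics/{n}2.png",arm.snapshot(n)[:,:,::-1])
E
```

```text
[ 0.55650668 -0.15450336  0.18198718]
[ 0.08204073 -0.81316813 -0.10409474]
(4.35, array([0., 0., 0.]), array([5.067e+02, 4.000e-01, 1.823e+02]))
```

View pics/wrist2.png

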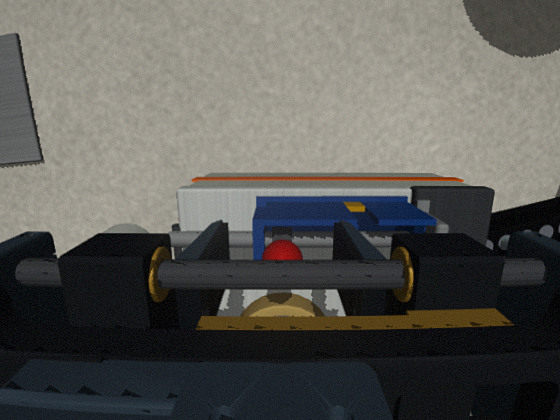

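```bash
python3 - <<'E'
from rig import arm
from h import *
b=np.load("base.npy")
arm.grip(.016); arm.sleep(.1)
print(arm.current_width(),state(arm,.184,b))
th=.184
for tr in (.004,.012,.025,.035,.042,.048,.051):
    arm.move_l(tcp(th,tr),feed=.04)
    s=state(arm,th,b);print(s)
    if np.abs(s[1]).max()>14: print("stop");break
arm.sleep(.2);print(state(arm,th,b),arm.current_width())
cv2.imwrite("pics/wrist3.png",arm.snapshot("wrist")[:,:,::-1]);cv2.imwrite("pics/side3.png",arm.snapshot("side")[:,:,::-1])
E
```

```text
0.01968910383562893 (5.25, array([-1.2 ,  5.67,  1.45]), array([506.5,   0.8, 182. ]))
(5.5, array([ 0.4 , -1.93, -0.36]), array([506.6,   3.8, 182. ]))
(5.85, array([ 0.93, -2.48, -1.33]), array([506.6,  12. , 182. ]))
(6.33, array([ 0.35, -2.7 , -0.08]), array([506.6,  24.9, 182. ]))
(6.72, array([-0.18, -2.68, -0.11]), array([506.6,  34.8, 182. ]))
(7.05, array([ 1.22, -4.12,  0.06]), array([506.6,  41.8, 182. ]))
(7.35, array([-0.4 , -3.82,  0.23]), array([506.6,  47.8, 182. ]))
(7.6, array([-0.07, -4.04,  0.16]), array([506.6,  50.7, 182. ]))
(7.8, array([-0.15, -5.21, -0.29]), array([506.6,  50.6, 182. ])) 0.020025377754820724
```

View pics/wrist3.png

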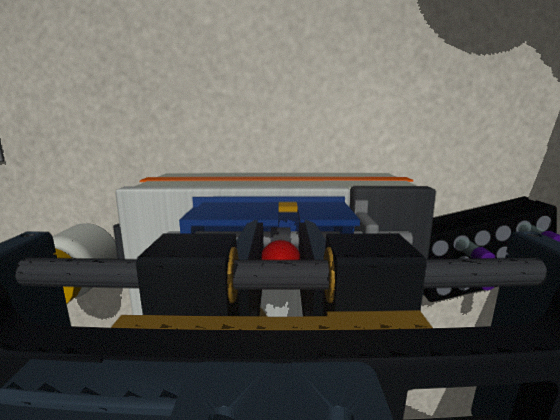

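```bash
python3 - <<'E'
from rig import arm
from h import *
b=np.load("base.npy")
tr=.0559
arm.move_l(tcp(.184,tr),feed=.04)
print(state(arm,.184,b))
for th in list(np.arange(.23,.40,.05))+list(np.arange(.41,.62,.015)):
    arm.move_l(tcp(th,tr),feed=.02)
    s=state(arm,th,b);print(round(th,3),s)
    if s[1][0]<-4.5 or abs(s[1]).max()>14:
        arm.sleep(.05); s2=state(arm,th,b); print("again",s2)
        if s2[1][0]<-4.5: 
            arm.move_l(tcp(.42,tr),feed=.03);print("blocked, backed off",state(arm,.42,b)); break
cv2.imwrite("pics/wrist4.png",arm.snapshot("wrist")[:,:,::-1])
E
```

```text
(8.18, array([ 0.91, -4.27, -0.12]), array([506.6,  55.6, 182. ]))
0.23 (8.47, array([ 0.23, -5.05,  0.04]), array([503.9,  55.4, 181.5]))
0.28 (8.77, array([-0.12, -4.89,  0.2 ]), array([501.2,  55.3, 180.9]))
0.33 (9.07, array([-1.86, -6.67,  1.2 ]), array([498.4,  55.2, 180. ]))
0.38 (9.37, array([-1.23, -6.4 ,  1.11]), array([495.6,  55.2, 179. ]))
0.41 (9.62, array([-1.88, -5.04,  1.57]), array([494. ,  55.2, 178.4]))
0.425 (9.87, array([-2.08, -5.61,  3.51]), array([493.3,  55.1, 178.1]))
0.44 (10.12, array([-3.37, -5.08,  4.46]), array([492.5,  55.1, 177.7]))
0.455 (10.37, array([-2.39, -4.25,  3.67]), array([491.7,  55.1, 177.4]))
0.47 (10.62, array([-2.37, -6.74,  3.48]), array([490.9,  55.1, 177. ]))
0.485 (10.87, array([-2.3 , -5.58,  3.64]), array([490.1,  55.1, 176.6]))
0.5 (11.12, array([-2.59, -5.64,  3.86]), array([489.3,  55.1, 176.1]))
0.515 (11.37, array([-3.06, -5.73,  4.31]), array([488.5,  55.1, 175.7]))
0.53 (11.62, array([-2.82, -4.71,  3.9 ]), array([487.7,  55.1, 175.3]))
0.545 (11.87, array([-2.93, -5.39,  5.06]), array([486.9,  55.1, 174.9]))
0.56 (12.12, array([-2.03, -5.16,  5.62]), array([486.1,  55.1, 174.4]))
0.575 (12.37, array([-2.2 , -5.23,  5.1 ]), array([485.3,  55.1, 173.9]))
0.59 (12.62, array([-3.  , -5.64,  5.26]), array([484.6,  55.1, 173.4]))
0.605 (12.87, array([-2.41, -5.49,  5.79]), array([483.8,  55.1, 172.9]))
0.62 (13.12, array([-3.1 , -6.06,  5.15]), array([483. ,  55.1, 172.3]))
```

View pics/wrist4.png

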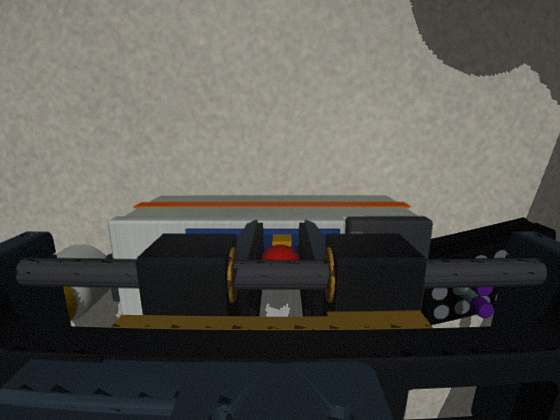

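```bash
python3 - <<'E'
from rig import arm
from h import *
b=np.load("base.npy")
tr=.0559;L=.0603;th=.62
while th<1.0:
    th+=.03
    arm.move_l(tcp(th,tr,L),feed=.025)
    s=state(arm,th,b);print(round(th,3),s,round(L*1e3,1))
    if s[1][0]<-5.5 or abs(s[1]).max()>12:
        arm.sleep(.05); s2=state(arm,th,b); print("again",s2)
        if s2[1][0]<-5.5 or abs(s2[1]).max()>12: break
    if s[1][2]>3: L+=.0004
    elif s[1][2]<-3: L-=.0004
for n in("wrist","side","scene"):cv2.imwrite(f"pics/{n}5.png",arm.snapshot(n)[:,:,::-1])
s=cv2.imread("pics/side5.png");cv2.imwrite("pics/sz5.png",cv2.resize(s[110:250,240:380],None,fx=4.2,fy=4.2,interpolation=cv2.INTER_CUBIC))
E
```

```text
0.65 (13.42, array([-1.65, -6.62,  2.31]), array([481.4,  55.1, 171.4])) 60.3
0.68 (13.67, array([-1.47, -6.33,  2.17]), array([479.9,  55.2, 170.2])) 60.3
0.71 (13.92, array([-0.48, -6.27,  2.45]), array([478.4,  55.2, 169.1])) 60.3
0.74 (14.17, array([-1.51, -5.12,  3.62]), array([477.1,  55.2, 167.9])) 60.3
0.77 (14.42, array([-1.04, -5.9 ,  0.06]), array([475.7,  55.1, 166.9])) 60.7
0.8 (14.67, array([-0.21, -5.35,  1.53]), array([474.3,  55.2, 165.5])) 60.7
0.83 (14.92, array([-1.21, -6.27,  2.42]), array([473. ,  55.2, 164.2])) 60.7
0.86 (15.17, array([-0.89, -6.03,  2.23]), array([471.7,  55.2, 162.9])) 60.7
0.89 (15.42, array([-1.57, -6.09,  1.99]), array([470.4,  55.2, 161.4])) 60.7
0.92 (15.67, array([-1.24, -6.4 ,  2.75]), array([469.3,  55.3, 160. ])) 60.7
0.95 (15.92, array([-0.57, -6.32,  2.88]), array([468.2,  55.3, 158.5])) 60.7
0.98 (16.17, array([-0.81, -5.89,  3.05]), array([467.1,  55.3, 157. ])) 60.7
1.01 (16.42, array([-0.87, -6.05, -0.05]), array([466.1,  55.2, 155.7])) 61.1
```

View pics/sz5.png

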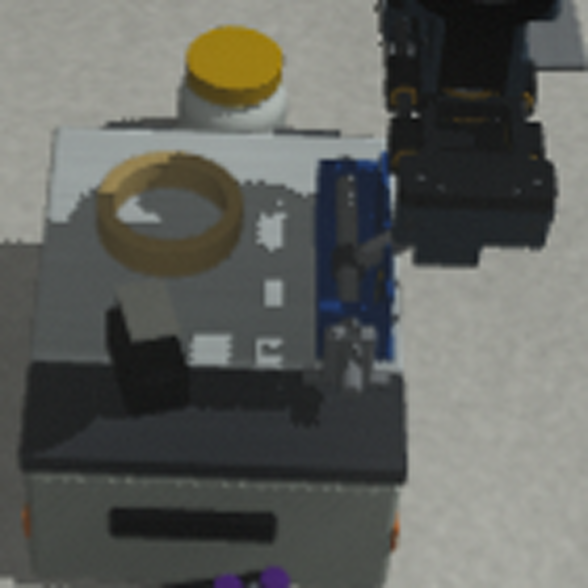

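View pics/wrist5.png

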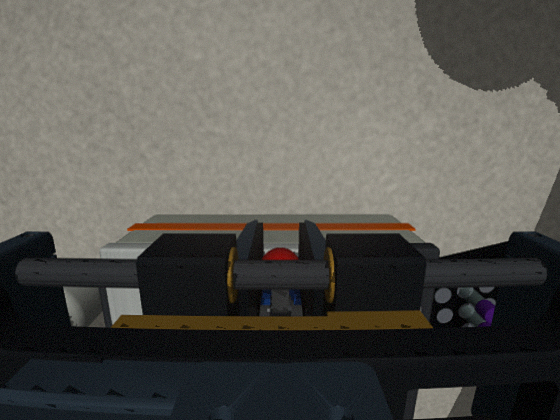

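```bash
python3 - <<'E'
from rig import arm
from h import *
b=np.load("base.npy")
tr=.0559;L=.0611;th=1.01
while th<1.62:
    th+=.03 if th<1.42 else .015
    arm.move_l(tcp(th,tr,L),feed=.025)
    s=state(arm,th,b);print(round(th,3),s,round(L*1e3,1))
    if s[1][0]<-6.5 or abs(s[1]).max()>12:
        arm.sleep(.1); s2=state(arm,th,b); print("again",s2)
        if s2[1][0]<-6.5 or abs(s2[1]).max()>12: break
    if s[1][2]>3: L+=.0004
    elif s[1][2]<-3: L-=.0004
for n in("wrist","side","scene"):cv2.imwrite(f"pics/{n}6.png",arm.snapshot(n)[:,:,::-1])
E
```

```text
1.04 (16.82, array([-0.82, -5.63,  1.33]), array([465. ,  55.3, 154.1])) 61.1
1.07 (17.07, array([-1.42, -4.66,  1.7 ]), array([464. ,  55.3, 152.5])) 61.1
1.1 (17.32, array([ 0.15, -6.48,  2.4 ]), array([463.1,  55.3, 150.9])) 61.1
1.13 (17.57, array([-1.23, -5.1 ,  1.87]), array([462.2,  55.4, 149.2])) 61.1
1.16 (17.82, array([-0.5 , -6.33,  3.84]), array([461.4,  55.3, 147.5])) 61.1
1.19 (18.07, array([-0.88, -5.45,  0.47]), array([460.6,  55.3, 146. ])) 61.5
1.22 (18.32, array([-1.56, -6.3 ,  1.57]), array([459.9,  55.3, 144.3])) 61.5
1.25 (18.57, array([-0.53, -5.59,  1.62]), array([459.2,  55.3, 142.5])) 61.5
1.28 (18.82, array([-0.55, -5.59,  2.3 ]), array([458.6,  55.4, 140.7])) 61.5
1.31 (19.07, array([-0.87, -6.46,  2.29]), array([458. ,  55.4, 139. ])) 61.5
1.34 (19.32, array([-1.69, -4.44,  2.39]), array([457.5,  55.4, 137.1])) 61.5
1.37 (19.57, array([-0.64, -6.06,  3.16]), array([457. ,  55.4, 135.3])) 61.5
1.4 (19.82, array([ 0.47, -5.69,  2.35]), array([456.6,  55.4, 133.6])) 61.9
1.43 (20.07, array([-1.33, -5.56,  1.49]), array([456.2,  55.4, 131.7])) 61.9
1.445 (20.
[... 310 characters left out ...]
(21.32, array([-1.7 , -5.14,  0.31]), array([455.4,  55.4, 127.2])) 62.3
1.52 (21.57, array([-0.35, -5.61,  1.99]), array([455.3,  55.4, 126.3])) 62.3
1.535 (21.82, array([-1.15, -5.68,  2.05]), array([455.2,  55.4, 125.3])) 62.3
1.55 (22.07, array([-0.34, -6.34,  1.33]), array([455.1,  55.4, 124.4])) 62.3
1.565 (22.32, array([-1.82, -6.7 ,  3.83]), array([455.1,  55.4, 123.4])) 62.3
1.58 (22.57, array([-1.92, -6.03,  0.49]), array([454.9,  55.4, 122.5])) 62.7
1.595 (22.82, array([-0.67, -5.8 ,  1.21]), array([454.9,  55.4, 121.6])) 62.7
1.61 (23.07, array([-0.55, -5.88,  2.13]), array([454.9,  55.4, 120.6])) 62.7
1.625 (23.32, array([-0.77, -6.54,  2.26]), array([454.8,  55.4, 119.7])) 62.7
```

```bash
python3 - <<'E'
import cv2,numpy as np
from rig import arm
from h import *
s=cv2.imread("pics/side6.png");a=cv2.resize(s[110:250,290:390],None,fx=4,fy=4,interpolation=cv2.INTER_CUBIC)
s=cv2.imread("pics/scene6.png");b=cv2.resize(s[130:270,160:290],None,fx=4,fy=4,interpolation=cv2.INTER_CUBIC)[:,:400]
cv2.imwrite("pics/z6.png",np.hstack([a,b]))
w=cv2.imread("pics/wrist6.png");cv2.imwrite("pics/w6z.png",cv2.resize(w[190:330,200:360],None,fx=4.2,fy=4.2,interpolation=cv2.INTER_CUBIC))
E
```

```text
(no output)
```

View pics/z6.png

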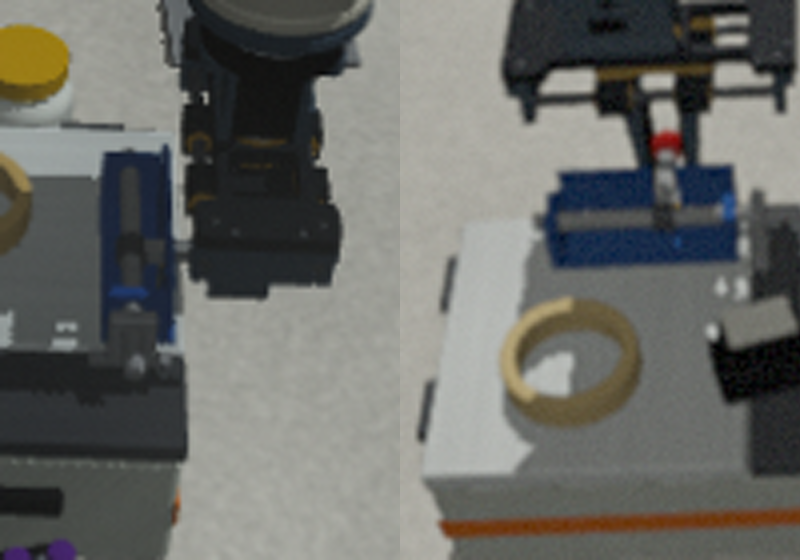

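View pics/w6z.png

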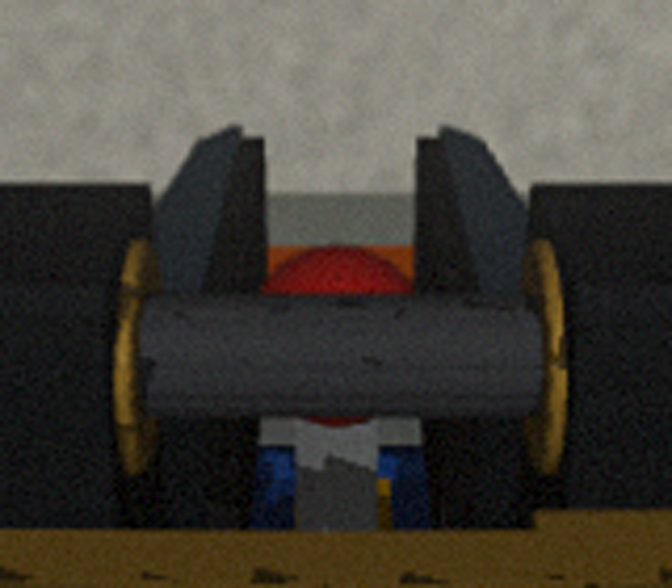

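```bash
python3 - <<'E'
from rig import arm
from h import *
b=np.load("base.npy")
c=arm.get_calibration("scene");s=arm.get_calibration("side")
for z in (.130,.135,.140,.145,.150):
    p=onz(c,(226.3,165.3),z);print(z,p@CX*1e3,(p@CY-B0)*1e3)
p=np.array(arm.current_ee_pos());tgt=tcp(1.625,.0559,.0627)
for i in range(16):
    tgt=tgt-[0,0,.0008]
    arm.move_l(tgt,feed=.02)
    s=state(arm,np.pi/2,b);print(s)
    if s[1][0]<-6 or abs(s[1][2])>8:
        arm.sleep(.1); s2=state(arm,np.pi/2,b); print("again",s2)
        if s2[1][0]<-6 or abs(s2[1][2])>8: break
E
```

```text
0.13 443.42940600491505 53.048117949846706
0.135 448.621065321204 53.87633491318769
0.14 453.812724637493 54.70455187652865
0.145 459.00438395378177 55.532768839869654
0.15 464.19604327007073 56.36098580321064
(23.72, array([-0.07, -5.4 ,  2.57]), array([454.8,  55.4, 118.9]))
(23.97, array([-1.3 , -6.1 ,  2.39]), array([454.8,  55.4, 118.1]))
(24.22, array([-2.44, -6.07,  2.86]), array([454.8,  55.4, 117.3]))
(24.47, array([-4.86, -5.45,  3.16]), array([454.9,  55.4, 116.7]))
(24.72, array([-12.05,  -4.26,   5.79]), array([454.9,  55.3, 116.2]))
again (24.82, array([-11.99,  -4.74,   4.42]), array([454.9,  55.3, 116.2]))
```

```bash
python3 - <<'E'
from rig import arm
from h import *
b=np.load("base.npy")
tgt=tcp(1.625,.0559,.0627);tgt[2]=tgt[2]-.0008*4
arm.move_l(tgt,feed=.02);print(state(arm,np.pi/2,b))
for i in range(14):
    tgt=tgt-CY*.0005
    arm.move_l(tgt,feed=.01)
    s=state(arm,np.pi/2,b);print(s)
    if s[1][1]>-1.5:
        arm.sleep(.05);s=state(arm,np.pi/2,b);print("again",s)
        if s[1][1]>-1.5:break
cv2.imwrite("pics/wrist7.png",arm.snapshot("wrist")[:,:,::-1])
E
```

```text
(25.07, array([-5.74, -4.96,  2.66]), array([454.9,  55.3, 116.7]))
(25.32, array([-6.03, -4.44,  3.47]), array([454.9,  54.8, 116.7]))
(25.57, array([-6.03, -5.43,  3.48]), array([454.9,  54.3, 116.7]))
(25.82, array([-6.5 , -4.69,  3.91]), array([454.9,  53.9, 116.7]))
(26.07, array([-6.69, -1.49,  2.75]), array([454.9,  53.8, 116.7]))
again (26.12, array([-7.32, -1.43,  1.91]), array([454.9,  53.8, 116.7]))
```

```bash
python3 - <<'E'
from rig import arm
from h import *
b=np.load("base.npy")
arm.grip(.045);arm.sleep(.1);print(state(arm,np.pi/2,b),arm.current_width())
p=np.array(arm.current_ee_pos())
arm.move_l(p+[0,0,.10],feed=.08);print(state(arm,np.pi/2,b))
arm.move_to([.595,-.098,.29],Rt(YAW));arm.sleep(.2)
import pickle
cs={}
for n in("wrist","side","scene"):cs[n]=arm.get_calibration(n);cv2.imwrite(f"pics/{n}8.png",arm.snapshot(n)[:,:,::-1])
pickle.dump(cs,open("c8.pkl","wb"))
w=cs["wrist"];im=cv2.imread("pics/wrist8.png");h=cv2.cvtColor(im,cv2.COLOR_BGR2HSV)
m=(((h[...,0]<8)|(h[...,0]>172))&(h[...,1]>150)).astype(np.uint8);m[220:]=0
k,l,s,c=cv2.connectedComponentsWithStats(m);i=1+np.argmax(s[1:,4]);print(c[i],s[i])
for z in (.136,.14,.145,.15):
    q=onz(w,c[i],z);print(z,(A0-q@CX)*1e3,(q@CY-B0)*1e3)
print(arm.current_t())
a=cv2.resize(im[90:220,120:420],None,fx=2.6,fy=2.6,interpolation=cv2.INTER_CUBIC)
cv2.imwrite("pics/z8.png",a)
sc=cv2.imread("pics/scene8.png");sd=cv2.imread("pics/side8.png")
cv2.imwrite("pics/y8.png",np.hstack([cv2.resize(sc[140:280,100:290],None,fx=2.1,fy=2.1),cv2.resize(sd[110:250,200:390],None,fx=2.1,fy=2.1)]))
E
```

```text
(26.83, array([ 0.37,  1.74, -0.14]), array([454.9,  53.9, 116.4])) 0.04518764778447128
(28.23, array([-0.71,  0.56,  0.68]), array([454.7,  54.1, 215.9]))
[287.64044944  92.91385768] [278  85  20  18 267]
0.136 63.303270884316646 53.00802079252801
0.14 62.89374265319253 52.924561168617906
0.145 62.38183236428735 52.82023663873023
0.15 61.86992207538222 52.71591210884258
29.15
```

View pics/z8.png

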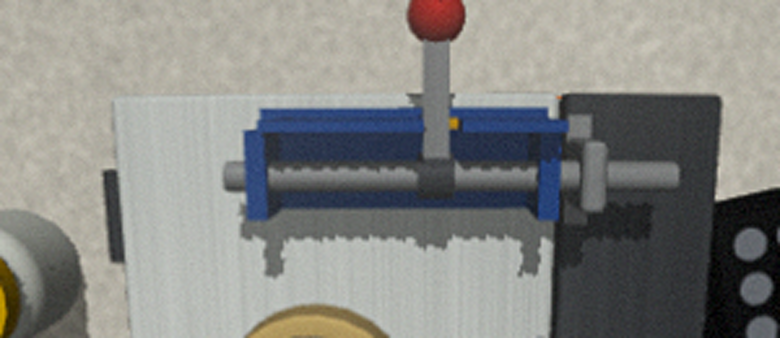

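View pics/y8.png

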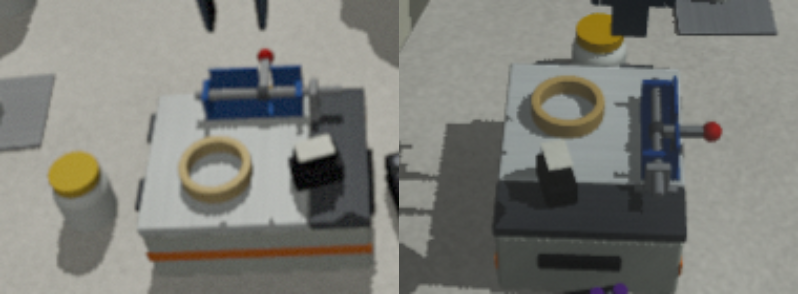

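```bash
python3 - <<'E'
from h import *
import pickle
cs=pickle.load(open("c8.pkl","rb"));R={}
for n,roi in [("wrist",(270,80,305,110)),("scene",(215,155,240,180)),("side",(335,155,365,190))]:
    h=cv2.cvtColor(cv2.imread(f"pics/{n}8.png"),cv2.COLOR_BGR2HSV)
    m=((h[...,0]<8)|(h[...,0]>172))&(h[...,1]>120)
    z=np.zeros(m.shape,np.uint8);x0,y0,x1,y1=roi;z[y0:y1,x0:x1]=m[y0:y1,x0:x1]
    k,l,s,c=cv2.connectedComponentsWithStats(z);i=1+np.argmax(s[1:,4]);R[n]=ray(cs[n],c[i]);print(n,c[i],s[i])
for S in (("wrist","scene"),("wrist","side"),("scene","side"),("wrist","scene","side")): print(S,tri(*[R[k] for k in S]))
E
```

```text
wrist [287.58187135  94.44152047] [277  84  22  21 342]
scene [225.96296296 165.62962963] [223 163   7   6  27]
side [348.8627451  171.84313725] [346 168   7   9  51]
('wrist', 'scene') [ 0.49522842 -0.11450401  0.1408212 ]
('wrist', 'side') [ 0.49564393 -0.11498148  0.13878855]
('scene', 'side') [ 0.49565453 -0.11341247  0.14095005]
('wrist', 'scene', 'side') [ 0.49539405 -0.11430187  0.14025109]
```

```bash
python3 - <<'E'
from rig import arm
print(arm.current_t(),arm.current_force(),arm.current_ee_pos()); print(arm.sign_off())
E
```

```text
29.15 [-0.43239366  0.06439086 -0.15071245] [ 0.59445592 -0.0981604   0.28973363]
the job is handed in; nothing more can be done
None
```

The bolt is locked: the handle is fully down in the notch and stays there by itself. I signed off at 29 s of the 67 s allowed, with the arm well clear.

**What I did**
- I found the notch by its yellow sill in the wrist picture, at about 55 mm of travel.
- I gripped the ball by its sides and slid it there in steps, with the spring pushing back about 4–6 N.
- I tried the handle in 0.015 rad steps. It went through the notch on the first try, with about 3 N at most on the ball and no contact felt on the rail.
- I turned it down to its firm stop. I then eased it back onto the notch's near side before letting go, so it would not snap back.

**Last checks**
- **Handle:** after release the ball was at z ≈ 0.140 m, where fully down should put it (0.1405 m). It was at about 53 mm of travel.
- **Lock:** the pictures show the stem in the notch beside the sill and the bolt through the keeper.
- **Surroundings:** the tape roll, stamp, jar and tube rack look unmoved; I judged this by eye and did not measure it.

**What disagreed**
- The handle started leaning forward about 0.18 rad, not upright.
- The push at the firm stop reached about 12 N on the ball, more than the 6 N I meant to stop at, for about 0.4 s before I eased it.
- The gripper went about 8 mm lower than planned before meeting the stop. The ball had most likely crept up between the pads while turning, since its measured final height is right.

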